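Free the sagging guard bolt and hold the gate ajar

TASK

The marking bay has to be aired, but the barrel bolt of its guard gate has sagged and its nose head hangs behind the keeper's bent-up lip: lift the bolt by its red knob over the lip and, keeping it lifted, draw it clear while the gate stays shut, without forcing it. Then swing the gate about 20 degrees open towards the robot. Finish while holding it there at rest with the fingers, bolt still drawn, as a spring would shut it; leave the fan, jar and black housing where they stand.

Things in the scene. Friction and masses are not known exactly. Their poses are not given: they have to be found in the camera images.
- guard: Fixed bench guard: dark base plate 300 x 340 x 8 mm, two grey posts, amber side screens 152 mm high. Origin: on the bench, midway under the shut gate. x points from the robot's side through the gate into the bay, y along the shut gate towards the hinge (robot's left), z up. Vertical hinge axis at local (0, +135) mm; latch post at local y -128 to -162 mm, 180 mm high.
- leaf: The gate: amber pane in aluminium frame, 236 mm wide, rail top 180 mm high, with two dark staples (tops 232 mm high, 10 mm along the gate, 27 mm across) at local y -85 and +62 mm; the red knob travels between them. Origin and axes as guard when shut; turns about the hinge axis at local (0, +135) mm. Its free stile is the -y end.
- gate (a joint): Gate angle, rad: 0 shut, growing as the free end swings towards the robot (clockwise from above), up to 1.2. A spring shuts it: 0.3 N m when shut, 0.65 N m at 0.35 rad (about 5 N at the drawn knob). The bolt locks it with about 0.01 rad of play.
- bolt_lift (a joint): How far the whole bolt is lifted straight up in its tall worn staples, m: 0 sagging, 0.020 the end of its play. Weight and rubbing, about 3 to 4 N, resist; it drops when let go. The head hooks 11 mm behind the lip: lift 13 to 18 mm to pass it.
- bolt_pull (a joint): How far the bolt is drawn along the gate towards the hinge (leaf's +y), m: 0 to 0.003 at the start, 0.040 at its stop. About 1 N of rubbing, no spring. Sagging, it can be pulled to about 0.005 only, where the head meets the lip. The head is clear of the keeper, and the gate free, from 0.026 on.
- bolt: The bolt: 13 mm round steel bar along the gate above its rail, axis 205 mm high when sagging; brass nose head (16 mm across the gate, 8 along it, 36 tall) at local y -144 mm; red upright round knob at local y -40 mm, 20 mm in diameter, up to 259 mm, with a 28 mm cap to 267 mm. Origin and axes as leaf at lift 0 and pull 0; moves with both.
- knob (a point): Middle of the red knob's 20 mm shaft, 236 mm above the bench when sagging (24 mm of shaft below it down to the bar, 23 mm above it up to the cap). Best gripped from above, fingers closing across the gate (along the leaf's x axis).
- keeper: Steel keeper on the latch post: open-topped channel with front and back cheeks to 226 mm height and, on the gate side, a yellow bent-up lip 5 mm thick, 24 mm wide, whose top is 198 mm high. Same origin and axes as guard.
- fan: Loose black compact fan, 34 x 92 x 92 mm, standing inside the bay behind the gate; origin at the centre of its underside. Leave alone.
- jar: Loose lidded glass jar, 66 mm in diameter, 130 mm tall, right of the guard; origin at the centre of its underside. Leave alone.
- housing: Loose black moulded housing, 70 x 45 x 30 mm, left of the guard; origin at the centre of its underside. Leave alone.

How it is judged:
On the way, in this order (a step that is already met when the one before it is completed fails the run):
1. the bolt's head is over the lip: lifted and partly drawn, the gate shut (value of joint bolt_lift above 0.007 m and value of joint bolt_pull above 0.008 m and value of joint gate below 0.08 rad), for 0.02 s.
2. the bolt is drawn clear of the keeper, the gate still shut (value of joint bolt_pull above 0.026 m and value of joint gate below 0.08 rad), for 0.05 s.
At the end, for the whole second after the job is handed in: Gate open 0.24 to 0.47 rad (14 to 27 degrees) and at rest (under 0.08 rad/s), bolt drawn over 22 mm, fingers pressing on the gate or its bolt with over 0.8 N, nothing else (keeper, fan, jar, housing) carrying it; fan, jar and housing within 30 mm of their start (value of joint gate between 0.24 and 0.47 rad and velocity of joint gate between -0.08 and 0.08 rad/s and value of joint bolt_pull above 0.022 m and contact force between the fingers and leaf above 0.8 N and contact force between leaf and keeper below 0.5 N and contact force between leaf and fan below 0.3 N and contact force between leaf and jar below 0.3 N and contact force between leaf and housing below 0.3 N and distance of each of fan, jar, housing from where it was at the start of the episode below 0.03 m); the arm keeps its last pose, push and grip.
It fails at once if the bolt is forced against the keeper (over 40 N) (contact force between leaf and keeper above 40 N).
It fails at once if the fan is pushed away or tipped over (distance of fan from where it was at the start of the episode above 0.03 m or angle between fan's own z axis and vertical above 0.5 rad).
It fails at once if the jar is pushed away or tipped over (distance of jar from where it was at the start of the episode above 0.03 m or angle between jar's own z axis and vertical above 0.5 rad).
It fails at once if the housing is pushed away or tipped over (distance of housing from where it was at the start of the episode above 0.03 m or angle between housing's own z axis and vertical above 0.5 rad).
It also fails if it takes over 35 s, if anything falls off the work surface, if the arm or the gripper's body presses on something with over 40 N, if the wrist force passes 120 N, or if a joint passes its speed limit or range.

ROBOT

A 6-joint arm with a two-finger parallel gripper is mounted at the origin on the work surface. World frame = base frame: x ahead of the robot, y to its left, z up, the work surface at z = 0. Lengths are in m, angles in rad, forces in N, time in s.
With the tool pointing down it reaches from about 0.375 to 0.9 m from the base axis. Payload 3.1 kg.
Tool frame: the origin (TCP) lies midway between the tips of the shut fingers; the grasp point (between the pads) lies grip_point_offset behind it (grip_point_offset is the distance from the TCP to the grasp point, in m); y points along the fingers, z is the direction in which the jaws open and shut, and the axes are right-handed (so a half turn about y gives the same grasp; the last joint's range is limited). The gripper opens to 87 mm and grips with 3 to 60 N. Pads are 19 mm wide; open, the fingers measure 117 mm over their backs; the gripper's body (75 mm by 190 mm) begins 51 mm behind the grasp point.
Start: joints at [1.167, 0.527, 1.433, -0, 1.181, -0.178], TCP at [0.14, 0.609, 0.223] pointing down, gripper open.
Joint ranges: [-3.08, 3.08], [-0.75, 2.2], [0.22, 2.44], [-1.43, 4.57], [0, 2.65], [-2.85, 2.85]. Speed limits (rad/s): [2.79, 2.79, 3.14, 3.14, 3.14, 3.14].

INTERFACE

Orientations are given as a unit quaternion [x, y, z, w].
In Python, from rig import * gives the robot as it stands.
- The arm moves only by the tool jog_arm, never from a script. Its argument "increments" is a list that holds one entry, the list of rows, each a list of 7 numbers: the turn, a rotation vector about the world's x, y, z in degrees, then the shift along the world's x, y, z in m, then the closure, from -1 (fully open) to 1 (shut), so that 0 is half open. In form: [[[rx, ry, rz, x, y, z, jaw], ...]]. A call has 1 to 8 rows; each row is the pose to reach, as a shift and turn from the pose measured when the call began; what a row does not reach only later rows make up. A row lasts 1/10 s, in which the tool goes at most 50 mm and 8.59 degrees, less where a joint would pass 70% of its speed; a pose out of reach is approached as far as the arm can. A call with a gripper value outside its range is refused whole. The fingers move at their own pace and stop on an object; "squeeze" is the grip in N (left out, the last holds). Time passes only in rows, so rows that repeat a pose let the fingers close. It gives the time, the measured TCP pose, the force and the opening at its end, in the units of the state.
- get_obs(): the state, without advancing time (a new reading comes with each control period).
- camera(name): name is "side" or "top" or "wrist"; returns the picture (480x640x3 uint8, red, green, blue); there is no depth.
- camera_info(name): a dict with "K" (3x3 intrinsics, pixels), "R" (3x3) and "t" (3): a world point X has camera coordinates R X + t. Camera axes: x right, y down, z forward; pixel columns grow to the right and rows downward; lengths in m; the calibration is good to about 2 mm. A picture is of the moment at which its call begins: read the wrist's pose just before it. camera_info takes no time and is no camera call; for the wrist camera it gives the pose at the moment of the call.
- hand_in(): hands the job in, once; it reports no verdict.
The state is a dict: "time": time; "q": joint angles; "joint_velocities": joint speeds; "joint_torque": joint torques, N m; "position": TCP position; "tool_rot": TCP orientation; "ft_force": force on the tool from outside, world axes, zero at the start; "moment": the same for the moment, N m; "grip_width": finger opening in m.
Only numpy, scipy, OpenCV 4.12 (cv2) and the standard library are available. Lean on these libraries where they do the work, as an engineer would, in place of code of your own. Each camera call takes 0.05 s, during which the arm holds its last target.

## Working session

There is one attempt and no reset: what is moved stays moved. The work goes in short steps, Python scripts to look and compute and a tool call to move; the robot and the scene stay as the last step left them, time stands still between calls to the robot, and variables do not carry over. Pictures are saved under pics/ and viewed, and the job is handed in when it is done.

Besides the shell and the picture viewer there is one more tool, called after ">>>" as a command line: name --argument value ..., lists and objects as JSON in quotes. jog_arm: Moves the arm, as the interface text tells. Its arguments: {"type":"object","properties":{"increments":{"type":"array","items":{"type":"array","items":{"type":"array","items":{"type":"number"}}}},"squeeze":{"type":"number"}},"required":["increments"]}

```bash
ls; mkdir -p pics; python3 - <<'E'
from rig import *
import cv2
o=get_obs();print(o)
for n in("side","top","wrist"):
    i=camera_info(n);print(n,i["K"],i["R"],i["t"])
    cv2.imwrite(f"pics/{n}0.png",camera(n)[:,:,::-1])
E
```

```text
pics
{'time': 0.0, 'q': array([ 1.16648246e+00,  5.28475462e-01,  1.43388070e+00,  1.55474802e-05,
        1.18136082e+00, -1.78481391e-01]), 'joint_velocities': array([-0.00022317, -0.00057494,  0.0012708 ,  0.00026131,  0.00012917,
       -0.00073111]), 'joint_torque': array([-1.34987768e-03, -4.40047896e+01, -1.76588237e+01,  6.31576963e-02,
        5.84440981e-02, -1.78920427e-04]), 'position': array([0.13962001, 0.60847605, 0.22157277]), 'tool_rot': array([ 0.70332104, -0.07989695,  0.07945567, -0.70188516]), 'ft_force': array([-0.01188982,  0.54144142, -0.21173823]), 'moment': array([ 0.00244801, -0.02588479, -0.0215756 ]), 'grip_width': 0.08692484122217539}
side [[614.38205125   0.         322.18415779]
 [  0.         614.38205125 243.29228014]
 [  0.           0.           1.        ]] [[-0.99696131 -0.07721772  0.01027482]
 [-0.06071442  0.68761048 -0.72353686]
 [ 0.0488048  -0.72196208 -0.69020928]] [0.64529655 0.12114348 1.46230398]
top [[602.06136093   0.         320.97530409]
 [  0.         602.06136093 231.53036502]
 [  0.           0.           1.        ]] [[ 0.0091663  -0.99984787  0.01483994]
 [-0.99399767 -0.0107286  -0.10887396]
 [ 0.10901661 -0.0137529  -0.99394479]] [0.05845069 0.64564568 1.60704488]
wrist [[400.78989356   0.         315.1374714 ]
 [  0.         400.78989356 248.9466308 ]
 [  0.           0.           1.        ]] [[ 0.22492128  0.97437528 -0.001795  ]
 [ 0.94234349 -0.21705796  0.2547049 ]
 [ 0.24778854 -0.05898006 -0.96701716]] [-0.62341893 -0.03166476  0.39083175]
```

View pics/side0.png

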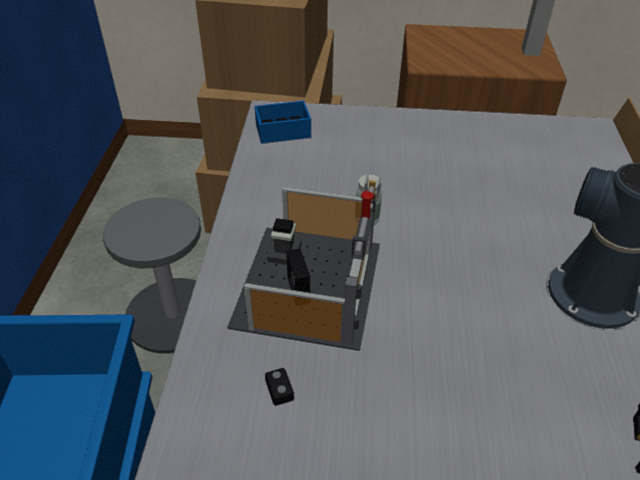

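View pics/top0.png

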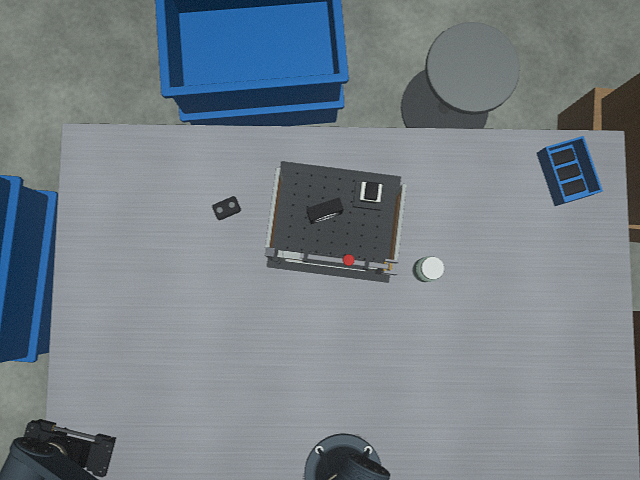

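View pics/wrist0.png

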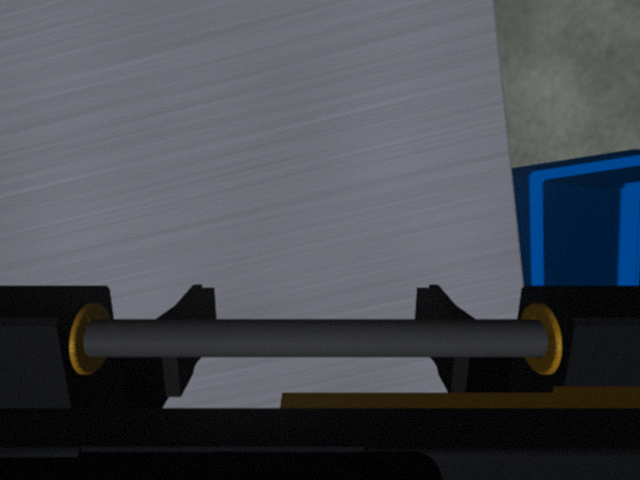

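The side view shows the red knob at about (367,200). In the top view its cap is at about (348,260), with the plate corners at about (282,161), (401,177), (389,282) and (267,267). The jar is at (429,268), to the right of the latch post. Next I'll measure.

```bash
cat > h.py <<'E'
import numpy as np,cv2
from rig import *
from scipy.spatial.transform import Rotation as Rn
def ray(n,uv,info=None):
    i=info or camera_info(n);R=np.array(i["R"]);t=np.array(i["t"])
    c=-R.T@t; d=R.T@np.linalg.inv(i["K"])@np.array([uv[0],uv[1],1.]);return c,d/np.linalg.norm(d)
def onz(n,uv,z,info=None):
    c,d=ray(n,uv,info);return c+d*(z-c[2])/d[2]
def two(a,ua,b,ub):
    c1,d1=ray(a,ua);c2,d2=ray(b,ub)
    s=np.linalg.lstsq(np.c_[d1,-d2],c2-c1,rcond=None)[0]
    p,q=c1+s[0]*d1,c2+s[1]*d2;return (p+q)/2,np.linalg.norm(p-q)
def red(im):
    h=cv2.cvtColor(im,cv2.COLOR_RGB2HSV)
    return (((h[...,0]<8)|(h[...,0]>172))&(h[...,1]>150)&(h[...,2]>70)).astype(np.uint8)
E
python3 - <<'E'
from h import *
for n in("side","top"):
    im=cv2.imread(f"pics/{n}0.png")[:,:,::-1].copy()
    m=red(im);k,l,s,c=cv2.connectedComponentsWithStats(m);print(n,[(s[j],c[j]) for j in range(1,k) if s[j][4]>15])
    if n=="top":
        print("cap",onz("top",c[np.argmax(s[1:,4])+1],.267))
        P=[onz("top",u,.008)[:2] for u in((282,161),(401,177),(389,282),(267,267))]
        print(np.round(P,3));P=np.array(P)
        print([np.linalg.norm(P[i]-P[i-1]) for i in range(4)])
        for a,b in((0,1),(3,2)):
            d=P[a]-P[b];print("ydir deg",np.degrees(np.arctan2(d[1],d[0]))-90)
        for a,b in((3,0),(2,1)):
            d=P[b]-P[a];print("xdir deg",np.degrees(np.arctan2(d[1],d[0])))
        print("jar",onz("top",(429,268),.13))
        cv2.imwrite("pics/topc.png",cv2.resize(im[140:300,250:450,::-1],None,fx=4,fy=4,interpolation=cv2.INTER_CUBIC)[:600])
    else: cv2.imwrite("pics/sidec.png",cv2.resize(im[170:350,220:400,::-1],None,fx=3.3,fy=3.3,interpolation=cv2.INTER_CUBIC))
o=get_obs();print(Rn.from_quat(o["tool_rot"]).as_matrix().round(3))
E
```

```text
side [(array([361, 191,  13,  27, 198], dtype=int32), array([366.39393939, 202.14141414]))]
top [(array([343, 254,  12,  12, 101], dtype=int32), array([348.21782178, 259.53465347]))]
cap [0.55464603 0.00405566 0.267     ]
[[ 0.846  0.176]
 [ 0.804 -0.159]
 [ 0.51  -0.124]
 [ 0.548  0.212]]
[np.float64(0.2998023289123051), np.float64(0.3368273941195427), np.float64(0.2959996854728484), np.float64(0.3381423060079726)]
ydir deg -7.084129002371014
ydir deg -6.438878333740632
xdir deg -6.974073843367554
xdir deg -6.722284637341087
jar [ 0.54373381 -0.21098401  0.13      ]
[[ 0.975 -0.001  0.224]
 [-0.224 -0.002  0.975]
 [-0.    -1.    -0.002]]
```

View pics/topc.png

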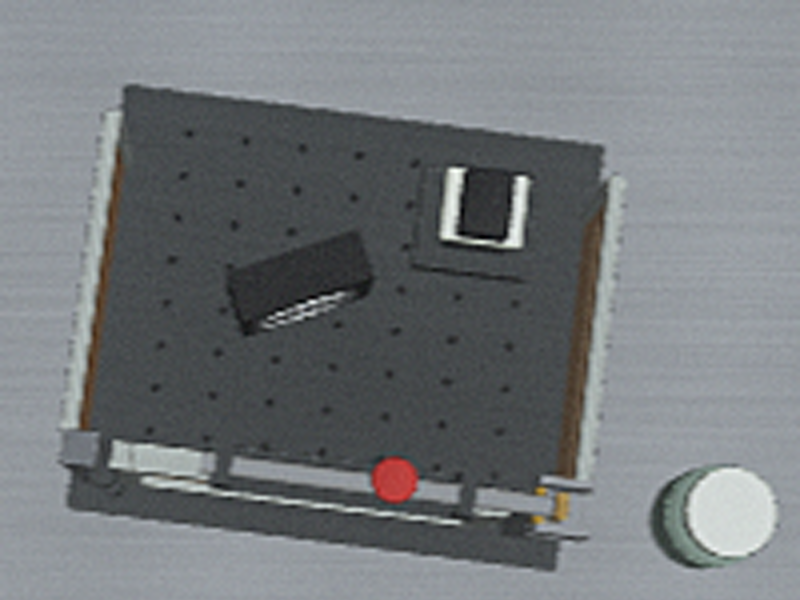

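View pics/sidec.png

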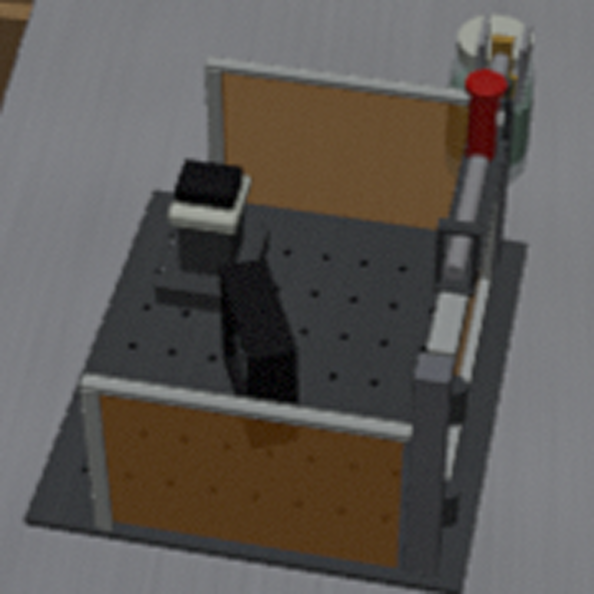

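The cap is at about (0.555, 0.004), the gate yaw is about -6.8°, and the plate measures 338 x 298 mm as it should. I'll move above the knob in two calls.

>>> jog_arm --increments '[[[0,0,-4,0.01,-0.015,0.03,-1],[0,0,-10,0.03,-0.05,0.065,-1],[0,0,-16,0.06,-0.09,0.095,-1],[0,0,-23,0.085,-0.13,0.11,-1],[0,0,-30,0.115,-0.17,0.11,-1],[0,0,-37,0.14,-0.21,0.11,-1],[0,0,-43,0.17,-0.25,0.11,-1],[0,0,-48,0.195,-0.285,0.11,-1]]]'

```text
time: 0.95
position: [0.335, 0.3222, 0.3319]
tool_rot: [0.609, -0.36, 0.359, -0.609]
ft_force: [1.0, 0.5, -0.3]
grip_width: 0.087
```

```bash
python3 - <<'E'
from h import *
print(two("top",(348.2,259.5),"side",(367,195.5)))
o=get_obs();print(o["position"],o["q"].round(3),Rn.from_quat(o["tool_rot"]).as_matrix().round(3)[:,2])
E
```

```text
(array([0.55457875, 0.0039966 , 0.26491304]), np.float64(0.000560368581500627))
[0.33502095 0.32218234 0.33189098] [0.525 0.18  1.664 0.    1.299 0.021] [ 0.876  0.483 -0.001]
```

>>> jog_arm --increments '[[[0,0,-5,0.025,-0.04,0,-1],[0,0,-11,0.055,-0.08,0,-1],[0,0,-17,0.085,-0.12,0,-1],[0,0,-22,0.11,-0.16,0,-1],[0,0,-27,0.14,-0.2,0,-1],[0,0,-31,0.165,-0.24,0,-1],[0,0,-34,0.19,-0.275,0,-1],[0,0,-35.7,0.205,-0.3,0,-1]]]'

```text
time: 1.75
position: [0.5415, 0.0194, 0.3315]
tool_rot: [-0.469, 0.53, -0.53, 0.468]
ft_force: [0.2, 0.5, -0.3]
grip_width: 0.0871
```

>>> jog_arm --increments '[[[0,0,0,0.0145,-0.018,0,-1],[0,0,0,0.0145,-0.018,0,-1],[0,0,0,0.0145,-0.018,0,-1]]]'

```text
time: 2.05
position: [0.5556, 0.0012, 0.3309]
tool_rot: [-0.469, 0.531, -0.529, 0.467]
ft_force: [-1.1, 0.1, -0.2]
grip_width: 0.0869
```

```bash
python3 - <<'E'
from h import *
o=get_obs();print(o["position"],o["q"].round(3),Rn.from_quat(o["tool_rot"]).as_matrix().round(3))
i=camera_info("wrist");im=camera("wrist");cv2.imwrite("pics/w1.png",im[:,:,::-1])
m=red(im);k,l,s,c=cv2.connectedComponentsWithStats(m)
for j in range(1,k):
    if s[j][4]>50: print(s[j],c[j],onz("w",c[j],.267,i))
im=camera("top");cv2.imwrite("pics/t1.png",cv2.resize(im[140:300,250:450,::-1],None,fx=4,fy=4)[:600])
E
```

```text
[0.55559982 0.00124703 0.33088511] [-0.199  0.324  1.463  0.     1.358 -0.075] [[-0.124 -0.003  0.992]
 [-0.992  0.001 -0.124]
 [-0.    -1.    -0.003]]
[ 291  228   45   54 1831] [312.7722556  256.16548334] [0.55577873 0.0059303  0.267     ]
```

View pics/w1.png

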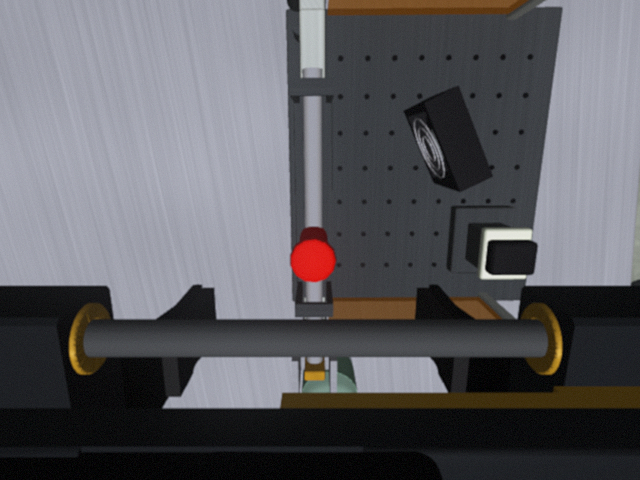

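The wrist view shows the knob cap at (313,261), with the bar running straight along the image column, so the yaw is right. All the views agree within 2 mm. Descending.

>>> jog_arm --increments '[[[0,0,0,-0.0005,0.003,-0.03,-1],[0,0,0,-0.0005,0.003,-0.06,-1],[0,0,0,-0.0005,0.003,-0.085,-1],[0,0,0,-0.0005,0.003,-0.105,-1],[0,0,0,-0.0005,0.003,-0.115,-1],[0,0,0,-0.0005,0.003,-0.115,-1]]]'

```text
time: 2.75
position: [0.5533, 0.0064, 0.2153]
tool_rot: [-0.47, 0.531, -0.528, 0.468]
ft_force: [0.4, 0.8, -0.1]
grip_width: 0.0868
```

>>> jog_arm --increments '[[[0,0,0,0,0,0,0.3],[0,0,0,0,0,0,0.6],[0,0,0,0,0,0,1],[0,0,0,0,0,0,1],[0,0,0,0,0,0,1],[0,0,0,0,0,0,1],[0,0,0,0,0,0,1]]]' --squeeze 25

```text
time: 3.45
position: [0.5533, 0.0063, 0.2153]
tool_rot: [-0.47, 0.531, -0.528, 0.468]
ft_force: [0.3, 0.0, 0.7]
grip_width: 0.0389
```

```bash
python3 - <<'E'
from h import *
o=get_obs();print(o["position"],o["ft_force"],o["grip_width"])
cv2.imwrite("pics/w2.png",camera("wrist")[:,:,::-1])
E
```

```text
[0.5533298  0.00630457 0.21528028] [0.32813439 0.00524085 0.69868878] 0.038903907927965546
```

View pics/w2.png

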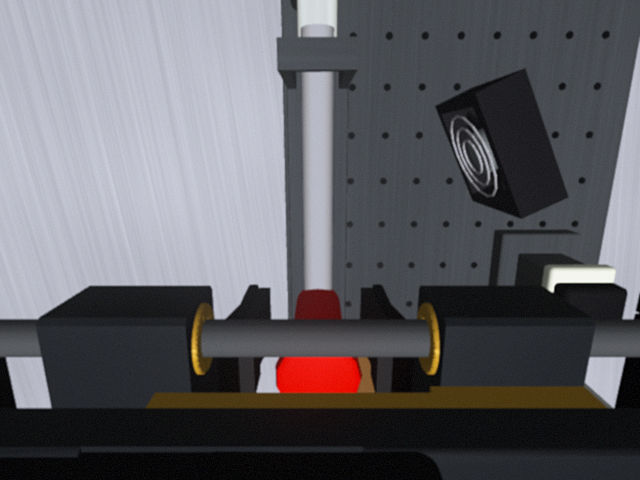

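The fingers straddle the knob at about (318,375) and are still closing.

>>> jog_arm --increments '[[[0,0,0,0,0,0,1],[0,0,0,0,0,0,1],[0,0,0,0,0,0,1],[0,0,0,0,0,0,1],[0,0,0,0,0,0,1]]]'

```text
time: 4.0
position: [0.5536, 0.0062, 0.2152]
tool_rot: [-0.47, 0.531, -0.528, 0.468]
ft_force: [2.7, -1.2, -1.1]
grip_width: 0.026
```

>>> jog_arm --increments '[[[0,0,0,0,0,0,1],[0,0,0,0,0,0,1],[0,0,0,0,0,0,1]]]'

```text
time: 4.3
position: [0.5537, 0.0062, 0.2152]
tool_rot: [-0.47, 0.531, -0.528, 0.468]
ft_force: [1.9, -0.5, -1.0]
grip_width: 0.0264
```

```bash
python3 - <<'E'
from h import *
o=get_obs();print(o["position"],o["ft_force"],o["grip_width"],o["moment"])
cv2.imwrite("pics/w3.png",camera("wrist")[:,:,::-1])
im=camera("side");cv2.imwrite("pics/s3.png",cv2.resize(im[120:300,280:440,::-1],None,fx=3.3,fy=3.3))
E
```

```text
[0.55370129 0.00620413 0.21523574] [ 1.90561048 -0.4770131  -0.95462821] 0.02644170022228607 [-0.13266554 -0.16678124  0.02715635]
```

View pics/w3.png

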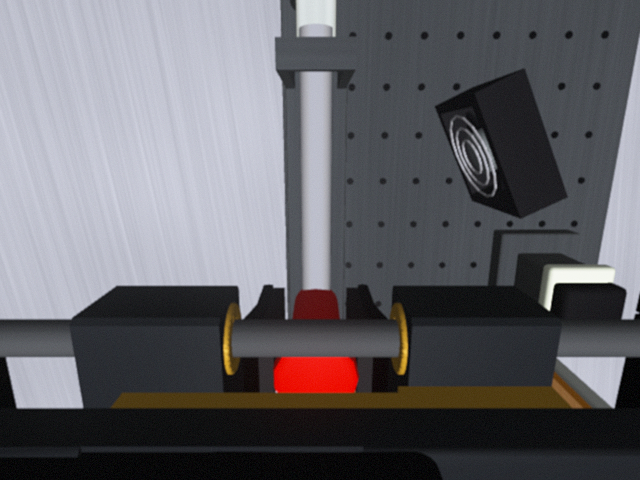

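View pics/s3.png

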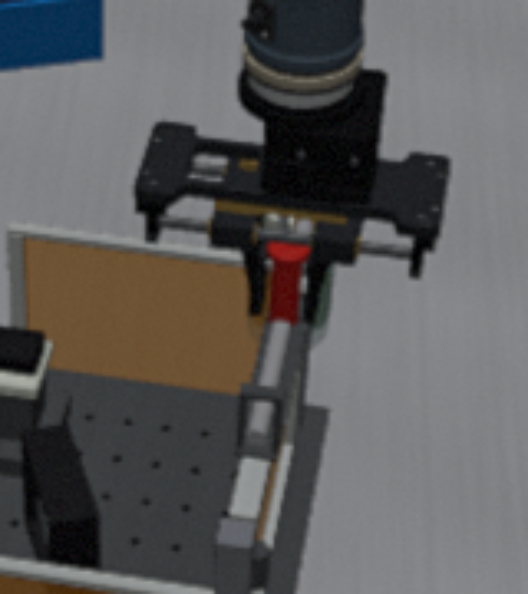

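```bash
python3 - <<'E'
from h import *
a=cv2.imread("pics/w3.png")[270:420,180:460];a=cv2.convertScaleAbs(a,alpha=2.5,beta=20)
cv2.imwrite("pics/w3c.png",cv2.resize(a,None,fx=2.8,fy=2.8,interpolation=cv2.INTER_CUBIC))
im=camera("side")[:,:,::-1]
a=cv2.convertScaleAbs(im[155:235,315:425],alpha=2.5,beta=20)
cv2.imwrite("pics/s3c.png",cv2.resize(a,None,fx=7,fy=7,interpolation=cv2.INTER_CUBIC))
E
```

```text
(no output)
```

View pics/w3c.png

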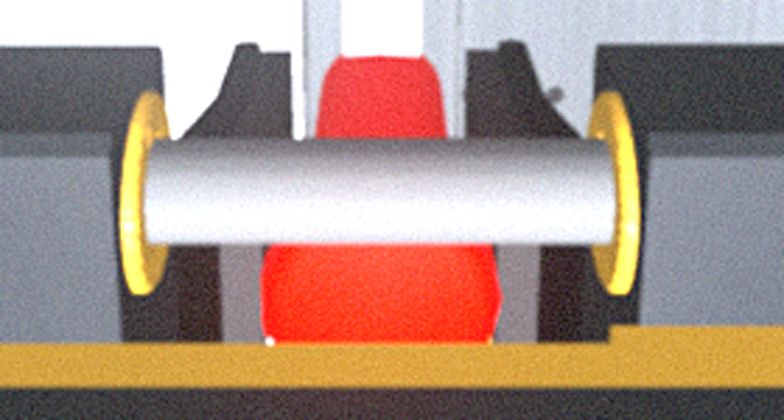

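View pics/s3c.png

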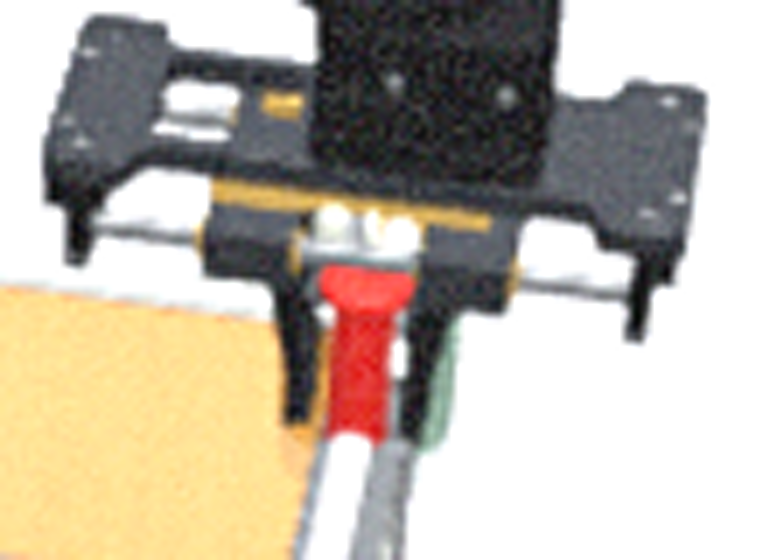

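The fingers stopped at 26 mm on the 28 mm cap, and the pads don't touch the shaft. I'll open slightly, raise 10 mm and close again to see whether the width changes.

>>> jog_arm --increments '[[[0,0,0,0,0,0,0.2],[0,0,0,0,0,0,0.2],[0,0,0,0,0,0.01,0.2],[0,0,0,0,0,0.01,1],[0,0,0,0,0,0.01,1],[0,0,0,0,0,0.01,1],[0,0,0,0,0,0.01,1],[0,0,0,0,0,0.01,1]]]'

```text
time: 5.25
position: [0.5544, 0.0061, 0.2261]
tool_rot: [-0.469, 0.53, -0.529, 0.468]
ft_force: [0.1, 0.5, 5.0]
grip_width: 0.0265
```

>>> jog_arm --increments '[[[0,0,0,0,0,0,1],[0,0,0,0,0,0,1],[0,0,0,0,0,0,1]]]'

```text
time: 5.55
position: [0.5544, 0.0061, 0.2262]
tool_rot: [-0.469, 0.53, -0.529, 0.468]
ft_force: [-0.0, 1.1, 3.4]
grip_width: 0.0262
```

```bash
python3 - <<'E'
from h import *
o=get_obs();print(o["position"],o["ft_force"],o["grip_width"],o["moment"])
im=camera("side")[:,:,::-1]
a=cv2.convertScaleAbs(im[155:235,315:425],alpha=2.5,beta=20)
cv2.imwrite("pics/s4c.png",cv2.resize(a,None,fx=7,fy=7,interpolation=cv2.INTER_CUBIC))
a=camera("wrist")[270:420,180:460,::-1];a=cv2.convertScaleAbs(a,alpha=2.5,beta=20)
cv2.imwrite("pics/w4c.png",cv2.resize(a,None,fx=2.8,fy=2.8,interpolation=cv2.INTER_CUBIC))
E
```

```text
[0.55438869 0.0061124  0.22616835] [-0.00661471  1.10439499  3.4129229 ] 0.026213606391823067 [-0.15363882 -0.00270356  0.04695061]
```

View pics/s4c.png

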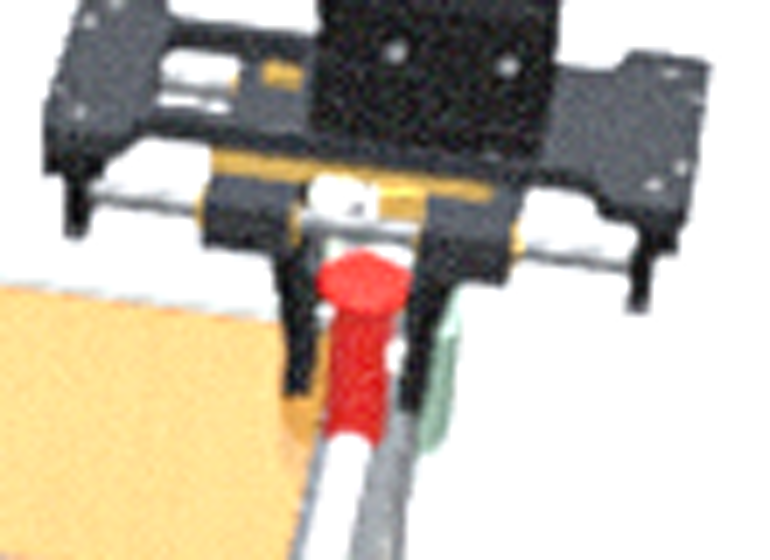

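View pics/w4c.png

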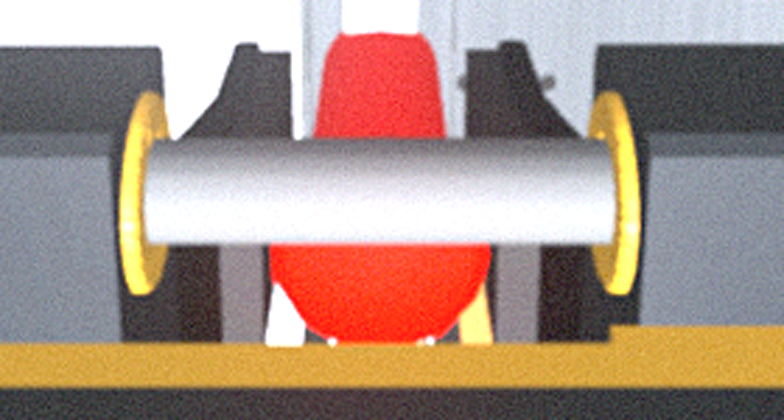

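Same width, so the straight fingers always meet the cap first and carry it. That grip is enough for 3–4 N. I'll lift by 15 mm and check that the bolt comes up too.

>>> jog_arm --increments '[[[0,0,0,0,0,0.004,1],[0,0,0,0,0,0.008,1],[0,0,0,0,0,0.012,1],[0,0,0,0,0,0.0155,1],[0,0,0,0,0,0.0155,1],[0,0,0,0,0,0.0155,1]]]'

```text
time: 6.25
position: [0.5543, 0.0062, 0.2418]
tool_rot: [-0.469, 0.53, -0.529, 0.468]
ft_force: [1.0, -0.4, -3.7]
grip_width: 0.0265
```

```bash
python3 - <<'E'
from h import *
o=get_obs();print(o["position"],o["ft_force"],o["grip_width"],o["moment"])
im=camera("side")[:,:,::-1]
a=cv2.convertScaleAbs(im[155:235,315:425],alpha=2.5,beta=20)
cv2.imwrite("pics/s5c.png",cv2.resize(a,None,fx=7,fy=7,interpolation=cv2.INTER_CUBIC))
a=camera("wrist")[:,:,::-1]
cv2.imwrite("pics/w5.png",a)
E
```

```text
[0.55427207 0.0061509  0.24175644] [ 1.02896626 -0.40061884 -3.7349203 ] 0.026452299745408046 [-0.10350682 -0.12697743 -0.03812423]
```

View pics/s5c.png

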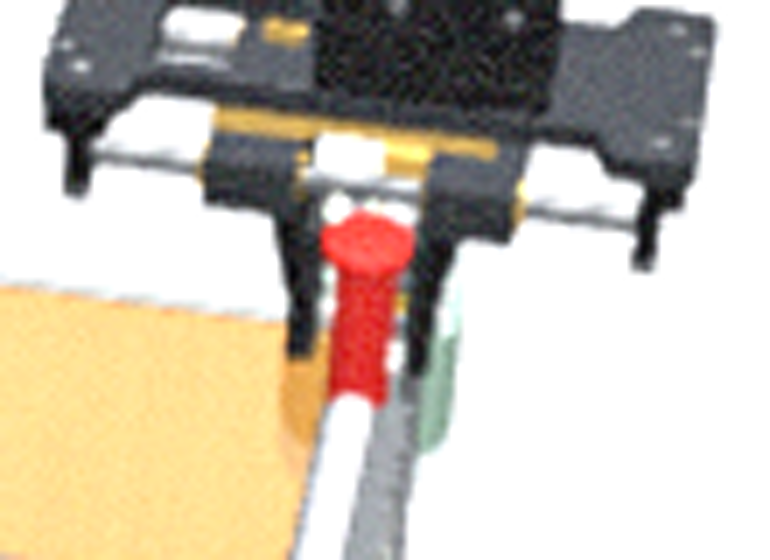

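View pics/w5.png

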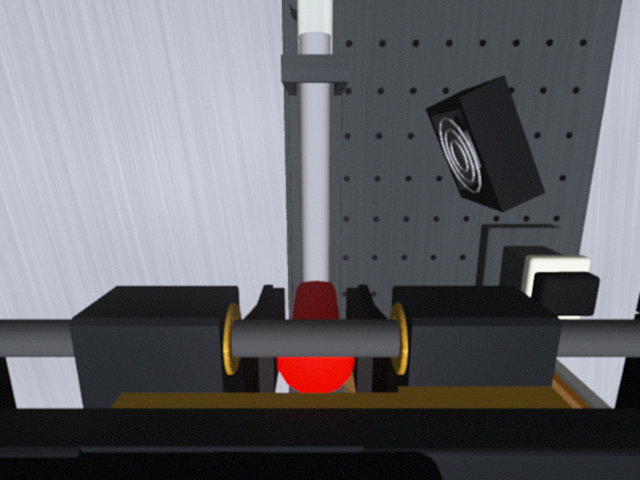

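The side view shows the knob's foot up about 5 px, which is roughly 15 mm. The cap hasn't slipped between the fingers, and 3.7 N is the bolt's weight. Next I'll draw it along the gate's +y, a first part and a force check.

>>> jog_arm --increments '[[[0,0,0,0.0004,0.003,0,1],[0,0,0,0.0007,0.006,0,1],[0,0,0,0.0011,0.009,0,1],[0,0,0,0.0014,0.012,0,1],[0,0,0,0.0014,0.012,0,1]]]'

```text
time: 6.85
position: [0.5557, 0.0189, 0.2416]
tool_rot: [-0.469, 0.53, -0.528, 0.469]
ft_force: [1.4, 1.2, -2.8]
grip_width: 0.0269
```

>>> jog_arm --increments '[[[0,0,0,0.0005,0.004,0,1],[0,0,0,0.0009,0.008,0,1],[0,0,0,0.0014,0.012,0,1],[0,0,0,0.0019,0.016,0,1],[0,0,0,0.0025,0.021,0,1],[0,0,0,0.0025,0.021,0,1],[0,0,0,0.0025,0.021,0,1]]]'

```text
time: 7.55
position: [0.5583, 0.0406, 0.2415]
tool_rot: [-0.469, 0.53, -0.528, 0.469]
ft_force: [0.9, 0.3, -3.1]
grip_width: 0.0264
```

```bash
python3 - <<'E'
from h import *
o=get_obs();print(o["position"],o["ft_force"],o["grip_width"],o["moment"],o["q"].round(2))
a=camera("wrist")[:,:,::-1]
cv2.imwrite("pics/w6.png",a)
im=camera("top")[:,:,::-1]
cv2.imwrite("pics/t6.png",cv2.resize(cv2.convertScaleAbs(im[220:300,320:450],alpha=2),None,fx=6,fy=6,interpolation=cv2.INTER_CUBIC))
im=camera("side")[:,:,::-1]
cv2.imwrite("pics/s6.png",cv2.resize(cv2.convertScaleAbs(im[155:235,315:425],alpha=2.5,beta=20),None,fx=7,fy=7,interpolation=cv2.INTER_CUBIC))
E
```

```text
[0.55830715 0.04059618 0.24154817] [ 0.88375162  0.31814512 -3.14247593] 0.026429706842830268 [ 0.05032254 -0.16461215 -0.0163476 ] [-0.13  0.42  1.57  0.    1.15 -0.01]
```

View pics/w6.png

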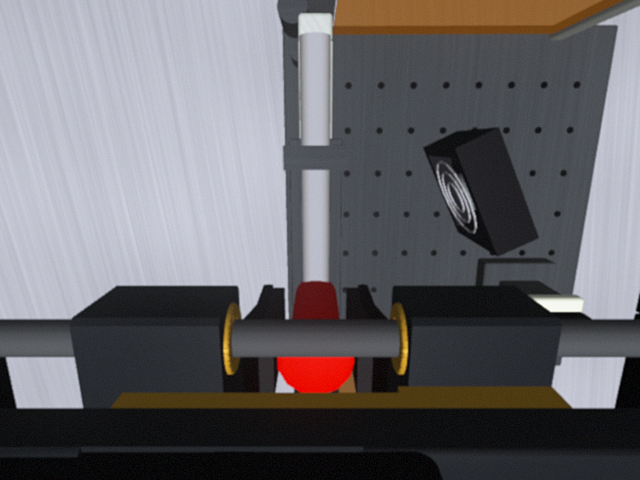

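View pics/s6.png

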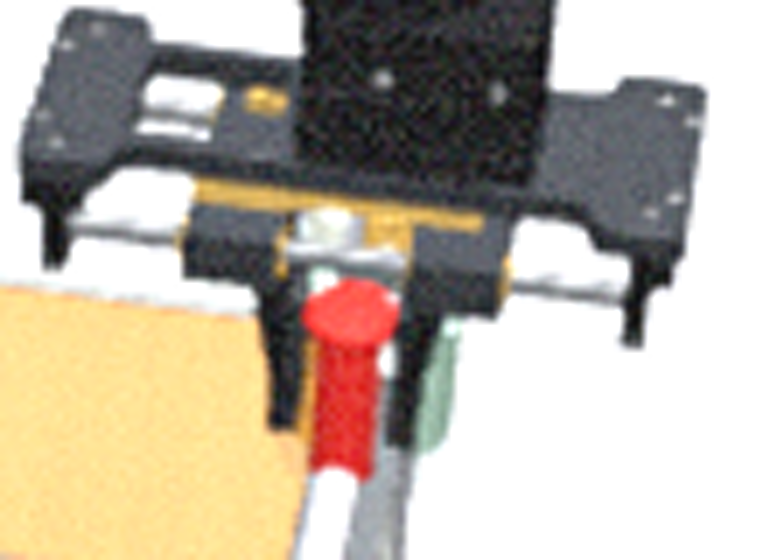

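View pics/t6.png

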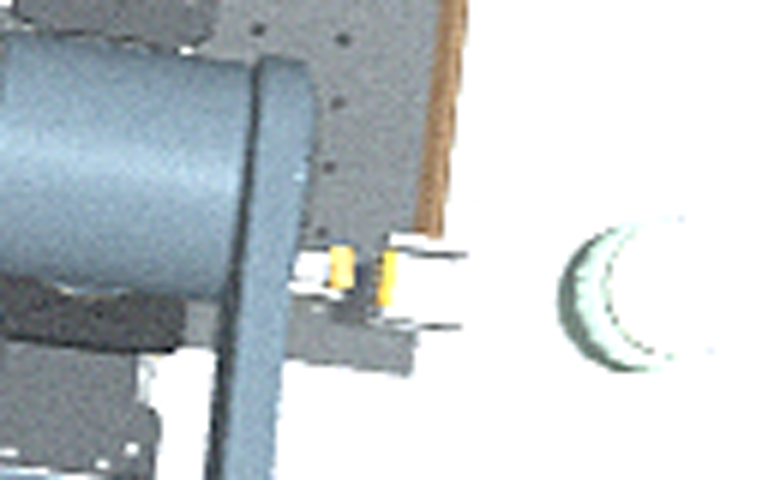

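The top view shows the brass head at (340,268) clear of the yellow lip at (387,278), with the gate shut. Next I'll swing the gate along its arc about the hinge at about (0.575, 0.179), turning the tool with it.

>>> jog_arm --increments '[[[0,0,-2.5,-0.0061,0.0008,0,1],[0,0,-5,-0.012,0.002,0,1],[0,0,-7.5,-0.0179,0.0034,0,1],[0,0,-10,-0.0237,0.005,0,1],[0,0,-12.5,-0.0294,0.0069,0,1],[0,0,-15,-0.0351,0.009,0,1],[0,0,-17.5,-0.0407,0.0114,0,1],[0,0,-20,-0.0462,0.014,0,1]]]'

```text
time: 8.5
position: [0.5134, 0.0534, 0.2421]
tool_rot: [-0.369, 0.603, -0.603, 0.37]
ft_force: [3.5, -0.3, -3.2]
grip_width: 0.0265
```

>>> jog_arm --increments '[[[0,0,0,0,0,0,1],[0,0,0,0,0,0,1],[0,0,0,0,0,0,1],[0,0,0,0,0,0,1]]]'

```text
time: 8.9
position: [0.514, 0.053, 0.2422]
tool_rot: [0.368, -0.603, 0.603, -0.371]
ft_force: [2.6, -1.3, -2.1]
grip_width: 0.0263
```

```bash
python3 - <<'E'
from h import *
o=get_obs();print(o["time"],o["position"],o["ft_force"],o["grip_width"],o["moment"],abs(o["joint_velocities"]).max(),Rn.from_quat(o["tool_rot"]).as_matrix()[:,2])
a=camera("wrist")[:,:,::-1]
cv2.imwrite("pics/w7.png",a)
im=camera("top")[:,:,::-1]
cv2.imwrite("pics/t7.png",cv2.resize(cv2.convertScaleAbs(im[200:300,250:450],alpha=2),None,fx=4,fy=4,interpolation=cv2.INTER_CUBIC))
im=camera("side")[:,:,::-1]
cv2.imwrite("pics/s7.png",cv2.resize(cv2.convertScaleAbs(im[155:345,230:425],alpha=2),None,fx=3,fy=3,interpolation=cv2.INTER_CUBIC))
E
```

```text
8.9 [0.51402936 0.05295079 0.24224027] [ 2.59468895 -1.29495583 -2.11798383] 0.026321288007556825 [-0.32233024 -0.27837245  0.20971639] 0.005486429831840517 [ 0.89108858 -0.45382335  0.00234732]
```

View pics/w7.png

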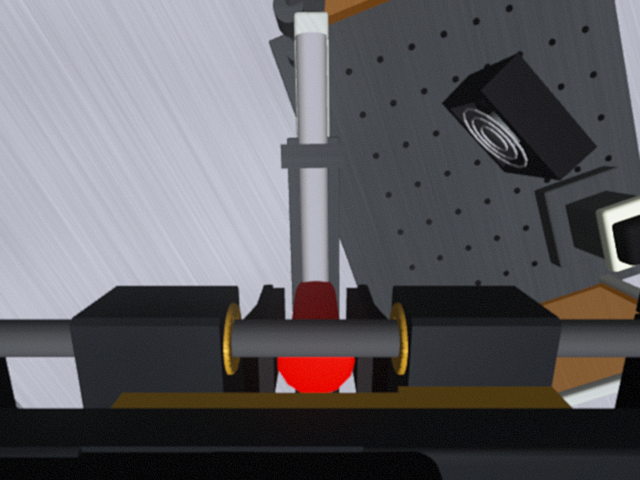

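View pics/t7.png

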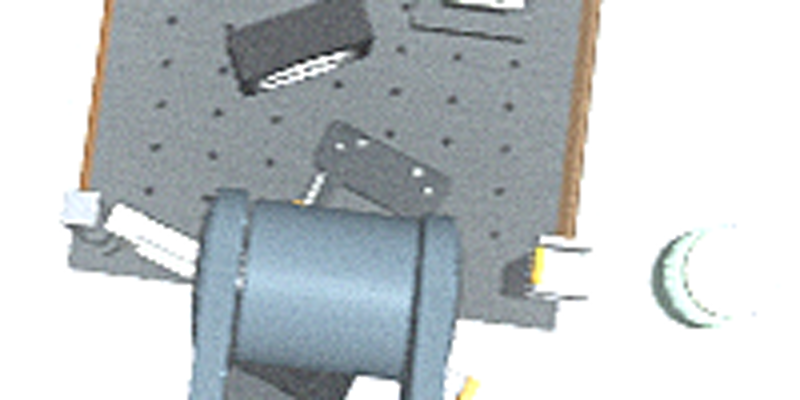

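View pics/s7.png

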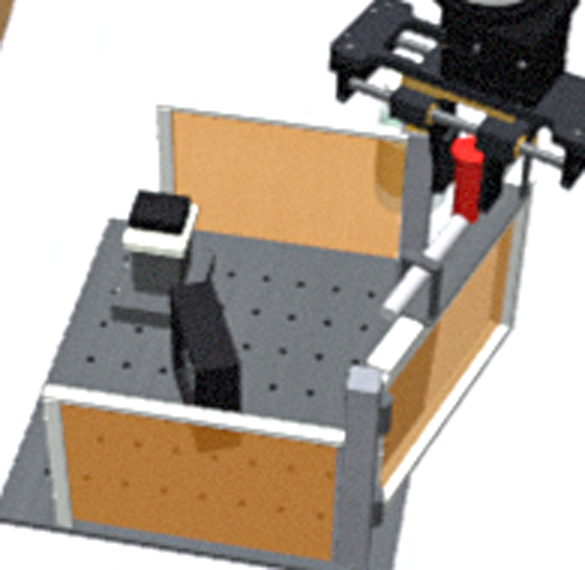

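The bar is still aligned with the tool, and the staple-to-knob spacing is as it was when drawn (staple at (313,153) in the wrist view). The tool turned about 20°, and the knob's position about the hinge gives about 19°. The jar and fan are unmoved in the top view. The arm is at rest, so I'm handing in.

```bash
python3 - <<'E'
from h import *
o=get_obs();print(o["time"],o["position"],o["ft_force"],o["grip_width"])
print(hand_in())
E
```

```text
9.05 [0.51377626 0.05306866 0.24213163] [ 3.78398036 -1.92440953 -3.54528455] 0.026435611760422858
the job is handed in; nothing more can be done
None
```

I lifted the bolt about 15.5 mm, drew it about 34 mm with the gate still shut, then swung the gate about 20° open. I handed in at about 9 s with the gripper still holding the knob. `hand_in()` gives no verdict, so I only have my own checks below.

- **Gate angle:** the tool turned 20.1°, and the knob's position about my estimated hinge gives about 19° (0.33 rad). I didn't measure the gate frame itself.
- **Bolt:** with the gate shut, the top view showed the head clear of the keeper's lip. After the swing, the knob-to-staple spacing in the wrist view was unchanged, so it is still drawn.
- **Holding force:** the wrist felt about 4 N sideways against the 5 N expected from the spring, plus about 3.5 N of bolt weight. The arm was at rest.
- **Fan, jar and housing:** the fan and jar look unmoved in the pictures. I didn't re-measure the housing, but the arm stayed well above it.

**Grip:** the fingers stopped at 26 mm on the 28 mm cap, not on the 20 mm shaft as intended. Opening, raising 10 mm and closing again gave the same width. I kept the cap grip because it didn't slip during the lift, draw or swing.

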